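# Open the pressure cooker

## Robot

A 7-joint arm with a two-finger parallel gripper is mounted at the origin on a cart in front of the work surface, level with it; the furniture and walls round the work are solid. World frame = base frame: x ahead of the robot, y to its left, z up, the work surface at z = 0. Lengths are in m, angles in rad, forces in N, time in s.
With the tool pointing down it reaches from about 0.425 to 0.875 m from the base axis. Payload 9.9 kg.
Tool frame: the origin (TCP) lies at the very end of the fingers, on their centre line; the grasp point (between the pads) lies grip_point_offset behind it (grip_point_offset is the distance from the TCP to the grasp point, in m); z points along the fingers, y is the line along which they close (so a half turn about z gives the same grasp; the last joint's range is limited). The gripper opens to 85 mm and grips with 20 to 120 N. Pads are 22 mm wide; open, the fingers measure 114 mm over their backs; the gripper's body (76 mm by 85 mm) begins 54 mm behind the grasp point. The pads swing forward as they close: fully open they stand 13 mm farther back than shut.
Start: joints at [1.08, 0.576, 0.025, 1.437, -0.015, 1.129, -0.057], TCP at [0.267, -0.62, 0.231] pointing down, gripper open.
Joint ranges: [-2.76, 2.76], [-0.34, 2.15], [-1.52, 1.57], [0.19, 2.46], [-1.09, 4.23], [0.17, 1.99], [-2.82, 2.82]. Speed limits (rad/s): [2.22, 2.22, 3.01, 3.01, 3.14, 3.14, 3.14].

## Interface

Orientations are given as a unit quaternion [w, x, y, z].
In Python, from rig import get_obs, capture, job_done, search_frame, cut_out, grip_point_offset gives the robot as it stands.
- The arm moves only by the tool carry_out, never from a script. Its argument "moves" is a list of rows, each a list of 3 entries, a list of its own where there are three numbers: the shift along the world's x, y, z in fractions of the full range, 1 being 0.6 m, then the turn, a rotation vector about the world's x, y, z in normalised numbers (1 is 90 degrees), then the finger opening in mm, from 0 to 85.4. In form: [[[tx, ty, tz], [wx, wy, wz], claw], ...]. A call has 1 to 5 rows; each row is the pose to reach, as a shift and turn from the pose commanded when the call began; what a row does not reach only later rows make up. A row lasts 1/8 s, in which the tool goes at most 62.5 mm and 10.7 degrees, less where a joint would pass 70% of its speed; a pose out of reach is approached as far as the arm can. A shift or turn number past 1, either way, is cut back to 1. A call with a gripper value outside its range is refused whole. The fingers move at their own pace and stop on an object; the grip force is fixed at half the most. Time passes only in rows, so rows that repeat a pose let the fingers close. It gives the time, the measured TCP pose, the force, the opening and the grip force at its end, in the units of the state.
- get_obs(): the state, without advancing time (a new reading comes with each control period).
- capture(name): name is "scene" or "top"; returns a dict with "pixels" (400x640x3 uint8, red, green, blue), "mtx" (3x3 intrinsics, pixels), "R" (3x3) and "t" (3): a world point X has camera coordinates R X + t. Camera axes: x right, y down, z forward; pixel columns grow to the right and rows downward; lengths in m; the calibration is good to about 2 mm. A picture is of the moment at which its call begins. There is no depth.
- job_done(): hands the job in; it is judged then, once.
Trained networks look in the newest picture that a camera, given by its name, has taken for a name from the list of things; names that differ only in an ending like _2 or _b are one class to them, and where a whole thing is asked for, a point or a joint stands for the part that bears it (a point fixed in the world has none). Each returns a list of dicts, best first, with "confidence" (0 to 1); they miss things now and then, are a little off and sometimes report something else, mostly with a low value. They report only what shows in the picture. A call takes as long as a camera call.
- search_frame(camera, thing): "location" ([x, y, z] in m, in world coordinates, good to about 4 mm: the middle of the surface that is visible of it).
- cut_out(camera, thing): "pixels" (400x640 bool, what is visible of it).
The state is a dict: "t": time; "qpos": joint angles; "joint_velocities": joint speeds; "joint_torque": joint torques, N m; "ee_pos": TCP position; "tool_rot": TCP orientation; "ft_force": force on the tool from outside, world axes, zero at the start; "moment": the same for the moment, N m; "opening": opening from 0.0 (shut) to 1.0 (fully open); "grip_force": force on a finger pad.
Only numpy, scipy, OpenCV 4.12 (cv2) and the standard library are available. Lean on these libraries where they do the work, as an engineer would, in place of code of your own. Each camera call takes 0.05 s, during which the arm holds its last target. There are 200 camera calls.

## Task

Open the pressure cooker: pinch both release tabs on the lid's knob fully in and, keeping them pinched, turn the knob anticlockwise right up to its open stop, where the tabs spring out again once let go. Then lift the lid straight off and set it down gently, right way up, in the middle of the free seagrass mat. Go by feel: the cooker must not slide, twist or lift on the hob's glass (no forcing the knob past its stop), the plastic tabs must not be crushed, and the things around are left alone.

Things in the scene. Friction and masses are not known exactly. Their poses are not given: they have to be found in the camera images.
- cooker: pot of the pressure cooker: steel, 183 mm across, 108 mm high, two black loop handles standing out 143 mm from its axis along its own +y and -y. Origin: centre of its underside, z up. It stands loose on the hob's glass, weighs about 2.8 kg with the lid and slides easily, scratching the glass: about 6 N sideways or 0.5 Nm of twist about z starts it
- side_handle_1 (a point): middle of the cooker's handle on its +y side, 136 mm from its axis and 87 mm above its origin
- side_handle_2 (a point): middle of the cooker's handle on its -y side, 136 mm from its axis and 87 mm above its origin
- lid: steel lid, 201 mm across, about 0.5 kg. Origin: centre of the underside of its plug (178 mm across, 14 mm deep, 0.5 mm play in the pot's mouth): 94 mm above the cooker's origin when shut, axes alike. Forks on its y edges key it to the pot. Jaws on its x sides grip under the rim until the knob is open. Set down, it rests on the plug. A valve 72 mm off the axis is 39 mm above the origin
- lid_knob (a joint): angle of the knob, rad: 0 shut and locked, growing anticlockwise from above up to a hard stop, which differs from lid to lid, between 0.9 and 1.4, to be felt: turning takes about 0.2 Nm, at the stop it rises at once. Only within 0.06 rad of the stop do the released tabs spring out and lock the knob open; let go earlier, they stay in and the knob still turns. Jaws clear the rim above 0.8
- knob_grip (a point): point on the knob's axis at mid-height of the tabs, 55 mm above the lid's origin; it turns with the knob, its y axis is the line through both tabs, z up. The knob is a black block 34 mm wide across that line and 39 mm long along it; its flat top is 18 mm above this point; the top of the black collar round its foot (69 mm across) is 12.5 mm below it
- tab_1: grey ribbed release tab in one end of the knob, 20 mm wide, 22 mm high. Origin: centre of its outer face, y axis outward. The outer faces of the two tabs are 52 mm apart when out, 40 mm when both are fully in (6 mm each, about 10 N each). The knob turns only with both more than 4.2 mm in. The plastic bears 60 N. The lid can be carried by the pinched tabs
- tab_2: the same tab in the other end of the knob, facing the other way
- lid_mat: round coiled seagrass mat, 199 mm across, 12 mm thick, lying alone and fixed on the wooden worktop right of the hob, nearer the robot than the mats under the wine bottles. A wall cabinet hangs over the worktop from about x = 0.55 back, 0.45 m up, so lid and wrist must come across in front of it. Origin: centre of its underside, at z = -0.006; its top is at z = 0.006
- spice_jar: glass spice jar with a red cap, 45 mm across, 106 mm high, at the right edge of the hob behind the cooker; a bystander. Origin: centre of its underside
- oil_bottle: oil bottle, 60 mm wide, 271 mm high, on the worktop at the back; a bystander. Origin: centre of its underside
- white_mug: small white ribbed mug, 63 x 87 mm, 52 mm high, on the hob left of the cooker; a bystander. Origin: centre of its underside

How it is judged:
By the outcome, as a careful person would: the job done as asked, in the order asked, and still so for the second after the job is handed in, with the robot touching nothing.
It also fails if it takes over 72 s, if anything falls off the work surface, if the arm or the gripper's body presses on something with over 40 N, if the wrist force passes 120 N, or if a joint passes its speed limit or range.

## Working session

There is one attempt and no reset: what is moved stays moved. The work goes in short steps, Python scripts to look and compute and a tool call to move; the robot and the scene stay as the last step left them, time stands still between calls to the robot, and variables do not carry over. Pictures are saved under pics/ and viewed, at most 10 in all, crops included, and the job is handed in when it is done.

Besides the shell and the picture viewer there is one more tool, called after "Request:" as name(argument=value, ...) on one line, values as JSON. carry_out: Moves the arm, as the interface text tells. Its arguments: {"type":"object","properties":{"moves":{"type":"array"}},"required":["moves"]}

```bash
mkdir -p pics; python3 - <<'E'
from rig import *
import cv2,numpy as np
print(grip_point_offset,get_obs())
for c in("scene","top"):
    d=capture(c);cv2.imwrite(f"pics/{c}0.png",d["pixels"][:,:,::-1]);print(c,d["mtx"].tolist(),d["R"].tolist(),d["t"])
    for n in["cooker","lid","lid_knob","knob_grip","tab_1","side_handle_1","lid_mat","spice_jar","oil_bottle","white_mug"]:
        print(c,n,[(round(r["confidence"],2),np.round(r["location"],4).tolist()) for r in search_frame(c,n)[:3]])
E
```

```text
0.0187 {'t': 0.0, 'qpos': array([ 1.08020113,  0.57650806,  0.02482765,  1.43790625, -0.01498667,
        1.12900221, -0.05650697]), 'joint_velocities': array([ 0.00019283, -0.00246974, -0.00024228,  0.00028003, -0.00066797,
        0.00021507, -0.00086722]), 'joint_torque': array([ 3.59506294e-05, -7.65761590e+01,  2.25101441e+00, -2.85975355e+01,
        1.55281147e-02,  1.26843620e-02, -1.14383664e-05]), 'ee_pos': array([ 0.26690693, -0.61949558,  0.23045908]), 'tool_rot': array([-7.92802598e-04,  9.79380883e-01,  2.02020826e-01, -2.08485459e-04]), 'ft_force': array([-0.4504868 , -0.77710399, -0.09427499]), 'moment': array([ 0.06617975,  0.00992594, -0.03386261]), 'grip_force': 0.0, 'opening': 1.000514444254841}
scene [[362.513430179136, 0.0, 312.12807000874244], [0.0, 362.513430179136, 200.16607146255996], [0.0, 0.0, 1.0]] [[-0.4062830274863304, -0.9134785167811081, 0.02216079772771508], [-0.5666216151265859, 0.23283846354469676, -0.7903962266898064], [0.716850086732143, -0.33368135889427797, -0.6121949884461545]] [0.34423044 0.41971851 0.70118059]
scene cooker [(0.67, [0.4401, 0
[... 862 characters left out ...]
554368, 0.3882381286817924, -0.393484600866199], [0.3543476533060842, -0.17115325224163594, -0.9193173036789756]] [0.33760467 0.51983985 1.38595077]
top cooker [(0.65, [0.7463, -0.1062, 0.159]), (0.64, [0.4877, 0.2718, 0.0895]), (0.16, [0.7444, -0.0068, 0.0877])]
top lid [(0.82, [0.5029, 0.2248, 0.1217])]
top lid_knob [(0.75, [0.5017, 0.2303, 0.1689])]
top knob_grip [(0.49, [0.5011, 0.2288, 0.1653])]
top tab_1 [(0.2, [0.7494, -0.1066, 0.1602])]
top side_handle_1 [(0.73, [0.4826, 0.2683, 0.0923])]
top lid_mat [(0.72, [0.4595, -0.3109, 0.0081]), (0.43, [0.5053, 0.2265, 0.1219])]
top spice_jar []
top oil_bottle [(0.78, [0.7454, -0.1048, 0.1595])]
top white_mug [(0.68, [0.4314, 0.4762, 0.0249])]
```

```bash
ls -la .
```

```text
total 12
drwxr-xr-x  3 agent agent 4096 Nov 28 21:46 .
drwxr-xr-x 23 root  root  4096 Nov 28 21:46 ..
drwxr-xr-x  2 agent agent 4096 Nov 28 21:46 pics
```

```bash
python3 - <<'E'
import cv2
a=cv2.imread("pics/scene0.png");b=cv2.imread("pics/top0.png")
cv2.imwrite("pics/s1.png",cv2.resize(a,(800,500)))
cv2.imwrite("pics/t1.png",cv2.resize(b,(800,500)))
E
```

```text
(no output)
```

View pics/s1.png

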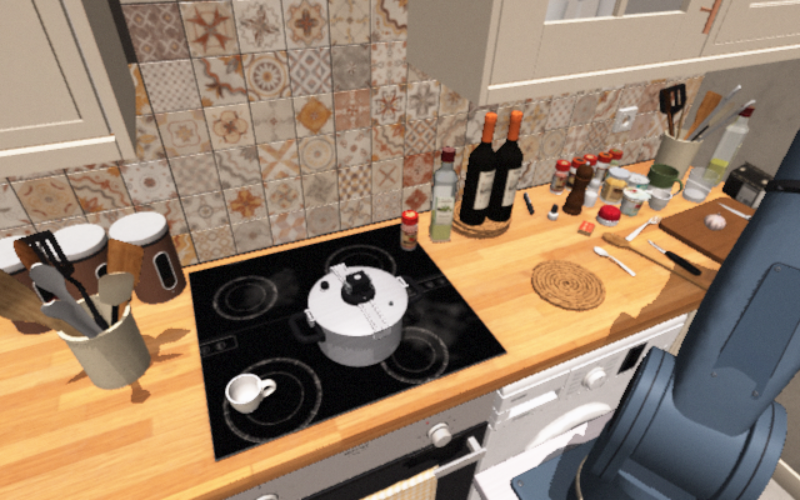

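View pics/t1.png

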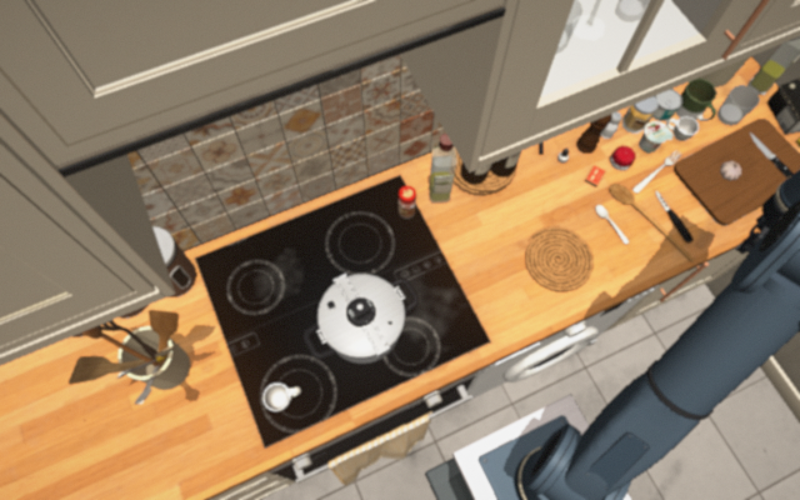

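The scene view shows the cooker at about (357,315) with a black handle at (305,325). The mat is at (567,285). The top view shows the lid at (361,315), the knob at (361,311) and the mat at (559,260). I'll zoom in on the knob next.

```bash
python3 - <<'E'
import cv2,numpy as np
a=cv2.imread("pics/scene0.png")[200:300,235:335];b=cv2.imread("pics/top0.png")[205:300,240:340]
cv2.imwrite("pics/z1.png",np.hstack([cv2.resize(a,(400,400),interpolation=3),cv2.resize(b,(400,400),interpolation=3)]))
E
```

```text
(no output)
```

View pics/z1.png

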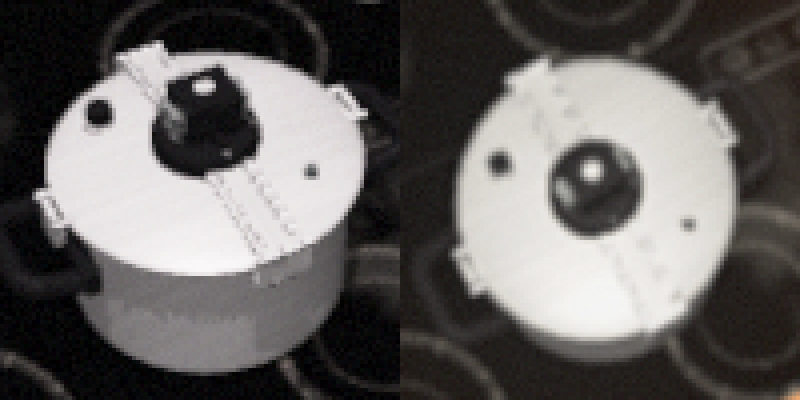

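```bash
cat > h.py <<'E'
import numpy as np,cv2
from rig import *
def cam(n):
    d=capture(n);return d
def P(d): return d["mtx"]@np.c_[d["R"],d["t"]]
def tri(a,b,pa,pb):
    X=cv2.triangulatePoints(P(a),P(b),np.float64(pa).reshape(2,1),np.float64(pb).reshape(2,1))[:,0];X=X[:3]/X[3]
    e=[np.round((lambda q:q[:2]/q[2]-p)(P(d)@np.r_[X,1]),1).tolist() for d,p in((a,pa),(b,pb))]
    return X,e
def plane(d,p,z):
    r=d["R"].T@np.linalg.inv(d["mtx"])@np.r_[p,1.];c=-d["R"].T@d["t"];return c+r*(z-c[2])/r[2]
E
python3 - <<'E'
from h import *
A,B=cam("scene"),cam("top")
F={"forkR":((348,102),(720,122)),"forkL":((48,212),(468,268)),"valve":((98,112),(498,162)),"hole":((312,171),(688,225)),"jawB":((142,55),(530,78)),"collar":((206,138),(597,188))}
for k,(l,r) in F.items():
    X,e=tri(A,B,(235+l[0]*.25,200+l[1]*.25),(240+(r[0]-400)*.25,205+r[1]*.2375));print(k,X.round(4),e)
for n,d in(("scene",A),("top",B)):
    m=cut_out(n,"lid_mat")[0]["pixels"].astype(np.uint8)
    c=max(cv2.findContours(m,0,1)[0],key=len)
    w=np.array([plane(d,p[0],0.006)[:2] for p in c],np.float32);print("mat",cv2.minEnclosingCircle(w),cv2.fitEllipse(w*1000))
    m=cut_out(n,"lid")
    for r in m[:1]:
        c=max(cv2.findContours(r["pixels"].astype(np.uint8),0,1)[0],key=len)
        for z in(.108,.112,.116):
            w=np.array([plane(d,p[0],z)[:2]*1000 for p in c],np.float32);print("lid",r["confidence"],z,cv2.fitEllipse(w))
    for t in("tab_1","lid_knob"):
        for r in cut_out(n,t):
            ys,xs=np.nonzero(r["pixels"]);print(n,t,r["confidence"],len(xs),xs.mean(),ys.mean(),xs.min(),xs.max(),ys.min(),ys.max())
E
```

```text
forkR [0.5159 0.1226 0.1124] [[-0.4, -0.0], [0.2, 0.0]]
forkL [0.4983 0.3315 0.109 ] [[-0.1, 0.0], [0.1, -0.0]]
valve [0.5523 0.2828 0.1286] [[-0.6, 0.0], [0.3, -0.0]]
hole [0.4544 0.1769 0.125 ] [[-0.5, -0.0], [0.3, 0.0]]
jawB [0.6011 0.2373 0.1237] [[-0.7, -0.0], [0.3, -0.0]]
collar [0.5061 0.2258 0.1255] [[-0.2, -0.0], [0.1, -0.0]]
mat ((0.4550350308418274, -0.31179413199424744), 0.09670690447092056) ((456.7105712890625, -310.45257568359375), (174.26373291015625, 187.39659118652344), 43.38497543334961)
lid 0.77 0.108 ((509.1729431152344, 224.42625427246094), (199.8339385986328, 210.08328247070312), 97.68687438964844)
lid 0.77 0.112 ((505.24261474609375, 225.82862854003906), (198.59536743164062, 208.78118896484375), 97.68687438964844)
lid 0.77 0.116 ((501.312255859375, 227.2310028076172), (197.3568115234375, 207.47911071777344), 97.68688201904297)
scene tab_1 0.36 43 278.04651162790697 229.30232558139534 275 281 226 233
scene lid_knob 0.79 310 285.76129032258063 226.61935483870968 275 296 218 235
mat ((0.46204400062561035, -0.3080652952194214), 0.09271339327096939) ((460.7546691894531, -309.5355224609375), (174.489013671875, 182.48338317871094), 68.05049896240234)
lid 0.94 0.108 ((507.8633728027344, 228.09645080566406), (200.3345947265625, 204.75889587402344), 91.69366455078125)
lid 0.94 0.112 ((506.6287536621094, 228.4266357421875), (199.74923706054688, 204.16061401367188), 91.69366455078125)
lid 0.94 0.116 ((505.3941345214844, 228.75682067871094), (199.16387939453125, 203.56231689453125), 91.69367218017578)
```

```bash
python3 - <<'E'
from h import *
A,B=cam("scene"),cam("top")
c=np.array([.5065,.2268])
pr=lambda d,X:(lambda q:(q[:2]/q[2]).round(1).tolist())(P(d)@np.r_[X,1])
for th in(-5,0,5,10,15,20,30):
    t=np.radians(th);v=np.array([-np.sin(t),np.cos(t)])
    print(th,[pr(d,np.r_[c+s*.026*v,.147]) for d in(A,B) for s in(1,-1)])
for z in(.129,.133,.137):print(z,pr(A,[*c,z]),pr(B,[*c,z]))
for n in("scene","top"):
  for i in range(3):
    capture(n)
    print(n,[(round(r["confidence"],2),np.round(r["location"],4).tolist()) for r in search_frame(n,"tab_1")[:3]],[(round(r["confidence"],2),np.round(r["location"],4).tolist()) for r in search_frame(n,"lid_knob")[:1]])
im=B["pixels"][225:275,265:315,::-1];im2=A["pixels"][205:255,260:310,::-1]
f=lambda i:cv2.convertScaleAbs(cv2.resize(i,(400,400),interpolation=2),alpha=2.2)
cv2.imwrite("pics/z2.png",np.hstack([f(im2),f(im)]))
E
```

```text
-5 [[275.5, 230.3], [295.8, 226.0], [279.9, 250.4], [297.2, 244.4]]
0 [[275.8, 230.9], [295.5, 225.5], [280.2, 251.1], [296.9, 243.7]]
5 [[276.1, 231.4], [295.1, 224.9], [280.6, 251.8], [296.6, 243.0]]
10 [[276.6, 232.0], [294.6, 224.4], [281.0, 252.4], [296.2, 242.4]]
15 [[277.0, 232.5], [294.1, 223.9], [281.4, 253.0], [295.7, 241.8]]
20 [[277.6, 233.0], [293.6, 223.4], [282.0, 253.6], [295.2, 241.2]]
30 [[278.9, 233.9], [292.3, 222.6], [283.2, 254.6], [294.0, 240.3]]
0.129 [285.9, 233.5] [288.9, 249.3]
0.133 [285.8, 232.3] [288.8, 248.9]
0.137 [285.8, 231.1] [288.8, 248.4]
scene [(0.61, [0.4995, 0.2439, 0.1538]), (0.35, [0.4335, 0.4731, 0.0324])] [(0.83, [0.4969, 0.2299, 0.155])]
scene [(0.56, [0.5005, 0.2454, 0.1557])] [(0.72, [0.4958, 0.2304, 0.1543])]
scene [(0.53, [0.5006, 0.2434, 0.1539])] [(0.59, [0.4977, 0.2285, 0.1567])]
top [] [(0.51, [0.5018, 0.2322, 0.1687])]
top [] []
top [(0.67, [0.504, 0.2272, 0.1212])] [(0.82, [0.5082, 0.2299, 0.1693])]
```

View pics/z2.png

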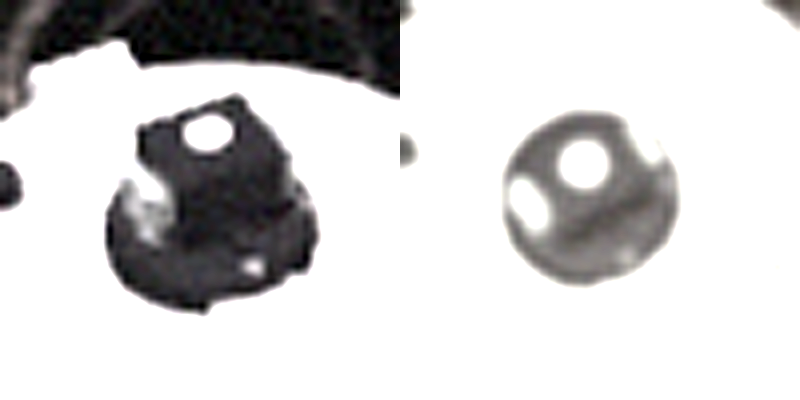

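Careful with the scale: shifts go in shares of 0.6 m and turns go in shares of 90 degrees. That gives: 310 mm / 600 = 0.5167, 183 mm / 600 = 0.305, -18.3 degrees / 90 = -0.2033.

Request:
carry_out(moves=[[[0.305,0.5167,0.1],[0,0,-0.2033],85],[[0.305,0.5167,0.1],[0,0,-0.2033],85],[[0.305,0.5167,0.1],[0,0,-0.2033],85],[[0.305,0.5167,0.1],[0,0,-0.2033],85],[[0.305,0.5167,0.1],[0,0,-0.2033],85]])

```text
t: 3.22
ee_pos: [0.4247, -0.3527, 0.2833]
tool_rot: [0.0, 0.999, 0.044, 0.0]
ft_force: [-0.0, -1.4, 0.7]
opening: 0.992
grip_force: 0.0
```

The enlarged view puts the tab tops at about (281,251) and (296,243) in the top image. That makes the tab line about 5° from y, in line with the forks. The axis is at about (0.5065, 0.227).

Converted, 560 mm / 600 = 0.9333, 80 mm / 600 = 0.1333.

Request:
carry_out(moves=[[[0.1333,0.9333,0],[0,0,0],85],[[0.1333,0.9333,0],[0,0,0],85],[[0.1333,0.9333,0],[0,0,0],85],[[0.1333,0.9333,0],[0,0,0],85],[[0.1333,0.9333,0],[0,0,0],85]])

```text
t: 3.85
ee_pos: [0.4681, -0.0431, 0.2831]
tool_rot: [0.0, 0.999, 0.044, 0.001]
ft_force: [0.8, -0.1, -0.3]
opening: 0.994
grip_force: 0.0
```

Request:
carry_out(moves=[[[0.0667,0.3667,0],[0,0,0],85],[[0.0667,0.3667,0],[0,0,0],85],[[0.0667,0.3667,0],[0,0,0],85],[[0.0667,0.3667,0],[0,0,0],85],[[0.0667,0.3667,0],[0,0,0],85]])

```text
t: 4.47
ee_pos: [0.5077, 0.1784, 0.2824]
tool_rot: [-0.001, 0.999, 0.046, -0.0]
ft_force: [0.1, -1.3, -0.4]
opening: 0.995
grip_force: 0.0
```

Converted, -70 mm / 600 = -0.1167, 48 mm / 600 = 0.08.

Request:
carry_out(moves=[[[-0.0017,0.08,-0.1167],[0,0,0],70],[[-0.0017,0.08,-0.1167],[0,0,0],70],[[-0.0017,0.08,-0.1167],[0,0,0],70],[[-0.0017,0.08,-0.1167],[0,0,0],70]])

```text
t: 4.97
ee_pos: [0.5077, 0.2216, 0.2137]
tool_rot: [0.0, 0.999, 0.043, 0.001]
ft_force: [-0.2, -0.6, 1.1]
opening: 0.817
grip_force: 0.0
```

```bash
python3 - <<'E'
from h import *
o=get_obs();print(o["ee_pos"],o["tool_rot"],o["ft_force"],o["moment"])
B=cam("top");A=cam("scene")
f=lambda i:cv2.resize(i[:,:,::-1],(400,400),interpolation=2)
cv2.imwrite("pics/z3.png",np.hstack([f(A["pixels"][180:260,245:325]),f(B["pixels"][200:280,250:330])]))
E
```

```text
[0.50770973 0.22159635 0.21366877] [1.36566326e-04 9.99079281e-01 4.28973208e-02 6.25464393e-04] [-0.18446034 -0.57984557  1.05495786] [-0.02280731  0.05200836  0.02110201]
```

View pics/z3.png

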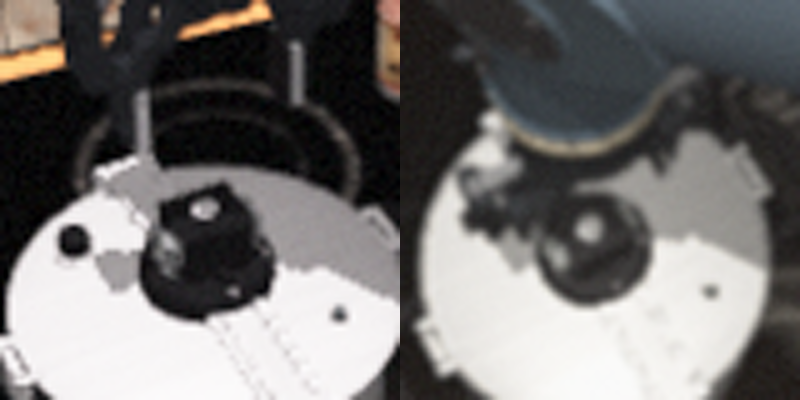

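The crop shows the fingers straddling the knob: pad tips at about (275,214) and (305,201) in the scene image, over the tab line. Going down now.

Converted, -65 mm / 600 = -0.1083, -50 mm / 600 = -0.0833.

Request:
carry_out(moves=[[[-0.0017,0.0033,-0.0833],[0,0,0],70],[[-0.0017,0.0033,-0.0833],[0,0,0],66],[[-0.0017,0.0033,-0.1083],[0,0,0],66],[[-0.0017,0.0033,-0.1083],[0,0,0],66],[[-0.0017,0.0033,-0.1083],[0,0,0],66]])

```text
t: 5.7
ee_pos: [0.5064, 0.225, 0.1485]
tool_rot: [-0.0, 0.999, 0.044, 0.001]
ft_force: [-0.3, -0.3, -0.1]
opening: 0.771
grip_force: 0.0
```

```bash
python3 - <<'E'
from h import *
o=get_obs();print(o["ee_pos"],o["tool_rot"],o["ft_force"],o["moment"])
pr=lambda d,X:(lambda q:(q[:2]/q[2]).round(1).tolist())(P(d)@np.r_[X,1])
A=cam("scene");B=cam("top")
print(pr(A,[.5077,.2216,.209]))
f=lambda i:cv2.resize(i[:,:,::-1],(400,400),interpolation=2)
cv2.imwrite("pics/z4.png",np.hstack([f(A["pixels"][190:250,255:315]),f(B["pixels"][210:270,260:320])]))
E
```

```text
[0.50642034 0.22501482 0.14846859] [-2.14029860e-04  9.99049140e-01  4.35947172e-02  5.21219507e-04] [-0.2759777  -0.32746608 -0.0671837 ] [-0.05563545 -0.01609177  0.02654993]
[287.0, 207.9]
```

View pics/z4.png

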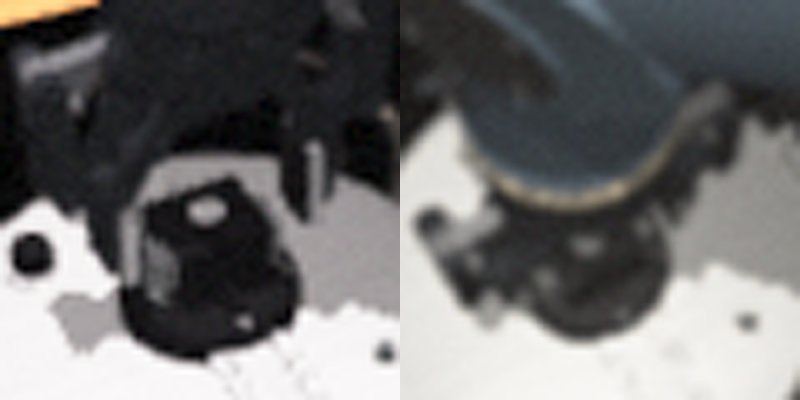

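The left pad at crop (130,280) sits closer to its tab than the right pad at (315,215). I'll shift slightly to +y, go down to tab height and close in small steps while watching the force.

Converted, -10 mm / 600 = -0.0167, 1.5 mm / 600 = 0.0025.

Request:
carry_out(moves=[[[0,0.0025,-0.0083],[0,0,0],60],[[0,0.0025,-0.0167],[0,0,0],60],[[0,0.0025,-0.0167],[0,0,0],58],[[0,0.0025,-0.0167],[0,0,0],57]])

```text
t: 6.3
ee_pos: [0.5059, 0.2264, 0.1376]
tool_rot: [0.0, 0.999, 0.044, -0.0]
ft_force: [-1.0, 0.6, -0.7]
opening: 0.67
grip_force: 0.0
```

Request:
carry_out(moves=[[[0,0,0],[0,0,0],54],[[0,0,0],[0,0,0],54],[[0,0,0],[0,0,0],54]])

```text
t: 6.68
ee_pos: [0.506, 0.2264, 0.1378]
tool_rot: [-0.0, 0.999, 0.044, 0.0]
ft_force: [-0.1, 0.1, -0.5]
opening: 0.635
grip_force: 0.0
```

Request:
carry_out(moves=[[[0,0,0],[0,0,0],52],[[0,0,0],[0,0,0],52],[[0,0,0],[0,0,0],51.5]])

```text
t: 7.05
ee_pos: [0.506, 0.2261, 0.1378]
tool_rot: [0.0, 0.999, 0.044, 0.0]
ft_force: [-1.3, -2.2, 3.7]
opening: 0.603
grip_force: 3.0
```

Request:
carry_out(moves=[[[0,0,0],[0,0,0],50.5],[[0,0,0],[0,0,0],50.5],[[0,0,0],[0,0,0],50.5]])

```text
t: 7.42
ee_pos: [0.5061, 0.2265, 0.1379]
tool_rot: [-0.0, 0.999, 0.044, 0.0]
ft_force: [-1.6, -2.1, 5.8]
opening: 0.591
grip_force: 4.2
```

Converted, 2 mm / 600 = 0.0033, 1 mm / 600 = 0.0017.

Request:
carry_out(moves=[[[0,-0.0007,0.0017],[0,0,0],50.5],[[0,-0.0012,0.0033],[0,0,0],50],[[0,-0.0012,0.0033],[0,0,0],50]])

```text
t: 7.8
ee_pos: [0.5057, 0.2258, 0.1393]
tool_rot: [0.0, 0.999, 0.044, -0.0]
ft_force: [0.6, -0.2, -4.3]
opening: 0.587
grip_force: 4.5
```

Request:
carry_out(moves=[[[0,0,0],[0,0,0],49.5],[[0,0,0],[0,0,0],49],[[0,0,0],[0,0,0],49]])

```text
t: 8.18
ee_pos: [0.5059, 0.2257, 0.1396]
tool_rot: [-0.0, 0.999, 0.044, -0.0]
ft_force: [0.3, -0.2, -5.9]
opening: 0.574
grip_force: 5.3
```

Converted, -0.5 mm / 600 = -0.0008.

Request:
carry_out(moves=[[[0,0,-0.0008],[0,0,0],48],[[0,0,-0.0008],[0,0,0],47],[[0,0,-0.0008],[0,0,0],46],[[0,0,-0.0008],[0,0,0],46]])

```text
t: 8.68
ee_pos: [0.506, 0.2257, 0.1392]
tool_rot: [-0.0, 0.999, 0.044, -0.0]
ft_force: [-0.3, -0.5, -5.2]
opening: 0.543
grip_force: 6.8
```

Request:
carry_out(moves=[[[0,0,0],[0,0,0],45],[[0,0,0],[0,0,0],44],[[0,0,0],[0,0,0],43],[[0,0,0],[0,0,0],43]])

```text
t: 9.18
ee_pos: [0.506, 0.2257, 0.1392]
tool_rot: [-0.0, 0.999, 0.044, 0.0]
ft_force: [-0.6, -0.1, -3.4]
opening: 0.502
grip_force: 8.2
```

Request:
carry_out(moves=[[[0,0,0],[0,0,0],42],[[0,0,0],[0,0,0],41],[[0,0,0],[0,0,0],40],[[0,0,0],[0,0,0],40]])

```text
t: 9.68
ee_pos: [0.506, 0.2258, 0.1396]
tool_rot: [-0.0, 0.999, 0.044, 0.0]
ft_force: [-2.6, -0.7, 5.5]
opening: 0.466
grip_force: 9.7
```

Request:
carry_out(moves=[[[0,0,0],[0,0,0],39.7],[[0,0,0],[0,0,0],39.4],[[0,0,0],[0,0,0],39.4]])

```text
t: 10.05
ee_pos: [0.506, 0.2257, 0.1396]
tool_rot: [-0.0, 0.999, 0.044, 0.0]
ft_force: [-2.8, -0.9, 6.8]
opening: 0.464
grip_force: 13.5
```

Converted, 0.7 mm / 600 = 0.0012, -0.4 mm / 600 = -0.0007.

Request:
carry_out(moves=[[[-0.0007,0,0.0012],[0,0,0],39],[[-0.0007,0,0.0012],[0,0,0],39],[[-0.0007,0,0.0012],[0,0,0],39]])

```text
t: 10.42
ee_pos: [0.5057, 0.2256, 0.1397]
tool_rot: [0.0, 0.999, 0.044, 0.0]
ft_force: [-0.3, -0.7, -1.3]
opening: 0.459
grip_force: 21.1
```

```bash
python3 - <<'E'
from h import *
o=get_obs();print(o["ee_pos"],o["tool_rot"],o["ft_force"],o["moment"],o["qpos"],o["grip_force"])
E
```

```text
[0.50571487 0.22559783 0.13971461] [4.03359552e-05 9.99047126e-01 4.36444420e-02 1.38617967e-05] [-0.32016556 -0.68576043 -1.31611568] [-0.09919832 -0.02951102 -0.02476322] [-0.38909583  0.49986459 -0.17031261  1.87317415  0.11612136  0.77805243
 -2.10527706] 21.137270629405975
```

Converted, 12 degrees / 90 = 0.1333.

Request:
carry_out(moves=[[[0,0,0],[0,0,0.0333],39],[[0,0,0],[0,0,0.0667],39],[[0,0,0],[0,0,0.1],39],[[0,0,0],[0,0,0.1333],39],[[0,0,0],[0,0,0.1333],39]])

```text
t: 11.05
ee_pos: [0.5058, 0.2253, 0.1398]
tool_rot: [0.0, 0.989, 0.148, 0.0]
ft_force: [0.4, -1.6, -0.7]
opening: 0.463
grip_force: 21.0
```

```bash
cat > o.py <<'E'
from h import *
from scipy.spatial.transform import Rotation as R
o=get_obs();q=o["tool_rot"];y=R.from_quat(np.r_[q[1:],q[0]]).as_matrix()[:,1]
print(o["ee_pos"].round(5),"F",o["ft_force"].round(2),"M",o["moment"].round(3),"grip",round(o["grip_force"],1),"op",round(o["opening"]*85.4,2),"yaw",round(np.degrees(np.arctan2(y[1],y[0])),2),"t",o["t"])
E
python3 o.py
```

```text
[0.50582 0.22525 0.13977] F [ 0.42 -1.56 -0.66] M [-0.254 -0.086  0.105] grip 21.0 op 39.52 yaw -73.03 t 11.05
```

Converted, -0.3 mm / 600 = -0.0005, -0.2 mm / 600 = -0.0003, 20 degrees / 90 = 0.2222.

Request:
carry_out(moves=[[[0,-0.0002,0],[0,0,0.0444],39],[[0,-0.0003,0],[0,0,0.0889],39],[[0,-0.0005,0],[0,0,0.1333],39],[[0,-0.0005,0],[0,0,0.1778],39],[[0,-0.0005,0],[0,0,0.2222],39]])

```text
t: 11.68
ee_pos: [0.5062, 0.2247, 0.1398]
tool_rot: [0.0, 0.948, 0.317, 0.0]
ft_force: [2.3, -2.6, -2.8]
opening: 0.462
grip_force: 21.1
```

```bash
python3 o.py
```

```text
[0.50619 0.2247  0.13976] F [ 2.34 -2.65 -2.83] M [-0.622 -0.543 -0.229] grip 21.1 op 39.46 yaw -53.0 t 11.675
```

Converted, -0.6 mm / 600 = -0.001, 0.5 mm / 600 = 0.0008, 6 degrees / 90 = 0.0667.

Request:
carry_out(moves=[[[0.0005,-0.0007,0.0003],[0,0,0],39],[[0.0008,-0.001,0.0003],[0,0,0.0333],39],[[0.0008,-0.001,0.0003],[0,0,0.0667],39],[[0.0008,-0.001,0.0003],[0,0,0.0667],39]])

```text
t: 12.18
ee_pos: [0.5063, 0.2245, 0.1399]
tool_rot: [0.0, 0.931, 0.365, 0.0]
ft_force: [2.8, -1.3, -4.3]
opening: 0.461
grip_force: 21.0
```

```bash
python3 o.py
```

```text
[0.50634 0.22445 0.13992] F [ 2.82 -1.33 -4.3 ] M [-0.595 -0.641  0.136] grip 21.0 op 39.34 yaw -47.13 t 12.175
```

Converted, 0.7 mm / 600 = 0.0012, -0.4 mm / 600 = -0.0007, 7 degrees / 90 = 0.0778.

Request:
carry_out(moves=[[[0.0007,-0.0003,-0.0003],[0,0,0],39],[[0.0012,-0.0005,-0.0007],[0,0,0.0444],39],[[0.0012,-0.0005,-0.0007],[0,0,0.0778],39],[[0.0012,-0.0005,-0.0007],[0,0,0.0778],39]])

```text
t: 12.68
ee_pos: [0.5068, 0.2243, 0.1398]
tool_rot: [0.0, 0.907, 0.422, -0.0]
ft_force: [1.5, -2.5, -1.0]
opening: 0.462
grip_force: 21.2
```

```bash
python3 o.py
```

```text
[0.50682 0.22435 0.13976] F [ 1.46 -2.49 -1.01] M [-0.689 -0.347  0.183] grip 21.2 op 39.5 yaw -40.07 t 12.675
```

Converted, -0.5 mm / 600 = -0.0008, -0.3 mm / 600 = -0.0005, 6 degrees / 90 = 0.0667.

Request:
carry_out(moves=[[[0.0003,-0.0005,0],[0,0,0.0222],39],[[0.0005,-0.0008,0],[0,0,0.0444],39],[[0.0005,-0.0008,0],[0,0,0.0667],39]])

```text
t: 13.05
ee_pos: [0.5071, 0.2241, 0.1397]
tool_rot: [-0.0, 0.882, 0.47, 0.0]
ft_force: [1.0, -1.6, -0.5]
opening: 0.457
grip_force: 21.3
```

```bash
python3 o.py
```

```text
[0.50707 0.22414 0.13975] F [ 0.96 -1.59 -0.48] M [-0.462 -0.217 -0.243] grip 21.3 op 39.0 yaw -33.87 t 13.05
```

Converted, -0.3 mm / 600 = -0.0005, -0.2 mm / 600 = -0.0003, 2.5 degrees / 90 = 0.0278.

Request:
carry_out(moves=[[[0.0002,-0.0003,0],[0,0,0.0111],39],[[0.0003,-0.0005,0],[0,0,0.0278],39]])

```text
t: 13.3
ee_pos: [0.5072, 0.224, 0.1397]
tool_rot: [-0.0, 0.872, 0.489, 0.0]
ft_force: [0.4, 0.4, -0.1]
opening: 0.461
grip_force: 21.2
```

```bash
python3 o.py
```

```text
[0.5072  0.22401 0.13973] F [ 0.38  0.39 -0.09] M [-0.123 -0.011 -0.211] grip 21.2 op 39.38 yaw -31.4 t 13.3
```

Forces are nulled and the turning moment is steady at about -0.21 Nm. I'll feel onward.

Converted, 2.5 degrees / 90 = 0.0278.

Request:
carry_out(moves=[[[0,0,0],[0,0,0.0133],39],[[0,0,0],[0,0,0.0278],39]])

```text
t: 13.55
ee_pos: [0.5073, 0.224, 0.1397]
tool_rot: [-0.0, 0.861, 0.508, 0.0]
ft_force: [1.0, 0.2, -0.1]
opening: 0.466
grip_force: 21.3
```

```bash
python3 o.py
```

```text
[0.50731 0.22396 0.13975] F [ 0.95  0.2  -0.1 ] M [ 0.009 -0.122 -0.159] grip 21.3 op 39.76 yaw -28.9 t 13.55
```

Converted, 0.1 mm / 600 = 0.0002, 2.5 degrees / 90 = 0.0278.

Request:
carry_out(moves=[[[0.0002,0,0],[0,0,0.0133],39],[[0.0002,0,0],[0,0,0.0278],39]])

```text
t: 13.8
ee_pos: [0.5074, 0.2239, 0.1397]
tool_rot: [-0.0, 0.85, 0.527, 0.0]
ft_force: [0.5, -0.7, -0.5]
opening: 0.459
grip_force: 21.3
```

```bash
python3 o.py
```

```text
[0.50742 0.22389 0.13974] F [ 0.51 -0.71 -0.51] M [ 0.065 -0.05  -0.167] grip 21.3 op 39.2 yaw -26.4 t 13.8
```

Converted, -0.1 mm / 600 = -0.0002, 2.5 degrees / 90 = 0.0278.

Request:
carry_out(moves=[[[0.0002,-0.0002,0],[0,0,0.0133],39],[[0.0002,-0.0002,0],[0,0,0.0278],39]])

```text
t: 14.05
ee_pos: [0.5076, 0.2238, 0.1397]
tool_rot: [-0.0, 0.838, 0.545, 0.0]
ft_force: [1.3, 2.1, -0.3]
opening: 0.459
grip_force: 21.4
```

```bash
python3 o.py
```

```text
[0.50758 0.22384 0.13972] F [ 1.29  2.08 -0.3 ] M [ 0.206 -0.047 -0.192] grip 21.4 op 39.24 yaw -23.9 t 14.05
```

Converted, 0.1 mm / 600 = 0.0002, 2.5 degrees / 90 = 0.0278.

Request:
carry_out(moves=[[[0.0002,0.0002,0],[0,0,0.0133],39],[[0.0002,0.0002,0],[0,0,0.0278],39]])

```text
t: 14.3
ee_pos: [0.5077, 0.2238, 0.1398]
tool_rot: [-0.0, 0.826, 0.563, 0.0]
ft_force: [0.2, 0.2, 0.8]
opening: 0.459
grip_force: 21.4
```

```bash
python3 o.py
```

```text
[0.50768 0.22379 0.13975] F [0.19 0.15 0.81] M [ 0.178 -0.201 -0.19 ] grip 21.4 op 39.17 yaw -21.41 t 14.3
```

Converted, 0.1 mm / 600 = 0.0002, 2.5 degrees / 90 = 0.0278.

Request:
carry_out(moves=[[[0.0002,0,0],[0,0,0.0133],39],[[0.0002,0,0],[0,0,0.0278],39]])

```text
t: 14.55
ee_pos: [0.5078, 0.2237, 0.1397]
tool_rot: [0.0, 0.814, 0.581, 0.0]
ft_force: [0.3, 1.4, 0.6]
opening: 0.46
grip_force: 21.4
```

```bash
python3 o.py
```

```text
[0.50779 0.22372 0.13973] F [0.3  1.4  0.58] M [ 0.236 -0.152 -0.191] grip 21.4 op 39.32 yaw -18.91 t 14.55
```

Converted, 0.1 mm / 600 = 0.0002, 2.5 degrees / 90 = 0.0278.

Request:
carry_out(moves=[[[0.0002,0.0002,0],[0,0,0.0133],39],[[0.0002,0.0002,0],[0,0,0.0278],39]])

```text
t: 14.8
ee_pos: [0.5079, 0.2237, 0.1397]
tool_rot: [0.0, 0.801, 0.599, 0.0]
ft_force: [0.4, -0.6, 0.9]
opening: 0.464
grip_force: 21.4
```

```bash
python3 o.py
```

```text
[0.5079  0.22371 0.13973] F [ 0.35 -0.65  0.94] M [ 0.083 -0.169 -0.169] grip 21.4 op 39.6 yaw -16.42 t 14.8
```

Converted, 0.1 mm / 600 = 0.0002, 2.5 degrees / 90 = 0.0278.

Request:
carry_out(moves=[[[0.0002,0,0],[0,0,0.0133],39],[[0.0002,0,0],[0,0,0.0278],39]])

```text
t: 15.05
ee_pos: [0.508, 0.2237, 0.1397]
tool_rot: [0.0, 0.788, 0.616, 0.0]
ft_force: [0.8, 1.2, 2.7]
opening: 0.46
grip_force: 21.5
```

```bash
python3 o.py
```

```text
[0.50802 0.22365 0.1397 ] F [0.78 1.16 2.66] M [-0.026 -0.281 -0.377] grip 21.5 op 39.26 yaw -13.93 t 15.05
```

Converted, 0.2 mm / 600 = 0.0003, 0.1 mm / 600 = 0.0002, 0.2 degrees / 90 = 0.0022.

Request:
carry_out(moves=[[[0,0.0002,0.0003],[0,0,0.0022],39]])

```text
t: 15.18
ee_pos: [0.508, 0.2237, 0.1397]
tool_rot: [0.0, 0.787, 0.617, -0.0]
ft_force: [2.1, -0.3, -1.7]
opening: 0.462
grip_force: 21.3
```

```bash
python3 o.py
```

```text
[0.50802 0.22366 0.13975] F [ 2.07 -0.31 -1.7 ] M [-0.007 -0.488 -0.372] grip 21.3 op 39.48 yaw -13.79 t 15.175
```

At the stop: 71° (1.24 rad), with the moment holding at -0.37 Nm. I'll ease back, let the tabs spring out and feel for them again.

Converted, 0.2 mm / 600 = 0.0003, -0.6 degrees / 90 = -0.0067.

Request:
carry_out(moves=[[[0.0003,0,0],[0,0,-0.0067],39],[[0.0003,0,0],[0,0,-0.0067],42],[[0.0003,0,0],[0,0,-0.0067],46],[[0.0003,0,0],[0,0,-0.0067],50],[[0.0003,0,0],[0,0,-0.0067],56]])

```text
t: 15.8
ee_pos: [0.508, 0.2241, 0.14]
tool_rot: [-0.0, 0.79, 0.613, 0.0]
ft_force: [0.8, 0.4, -1.0]
opening: 0.655
grip_force: 0.0
```

Request:
carry_out(moves=[[[0,0,0],[0,0,0],56],[[0,0,0],[0,0,0],54],[[0,0,0],[0,0,0],52],[[0,0,0],[0,0,0],50.5],[[0,0,0],[0,0,0],50.5]])

```text
t: 16.42
ee_pos: [0.5083, 0.2239, 0.1401]
tool_rot: [0.0, 0.79, 0.613, 0.0]
ft_force: [-0.5, -0.2, 5.1]
opening: 0.59
grip_force: 3.3
```

```bash
python3 o.py
```

```text
[0.50831 0.22392 0.14013] F [-0.49 -0.25  5.12] M [-0.121  0.07   0.023] grip 3.3 op 50.38 yaw -14.4 t 16.425
```

Converted, 0.5 mm / 600 = 0.0008.

Request:
carry_out(moves=[[[0,0,0.0008],[0,0,0],48],[[0,0,0.0008],[0,0,0],45.5],[[0,0,0.0008],[0,0,0],43],[[0,0,0.0008],[0,0,0],41],[[0,0,0.0008],[0,0,0],40]])

```text
t: 17.05
ee_pos: [0.5083, 0.2241, 0.1412]
tool_rot: [0.0, 0.79, 0.613, 0.0]
ft_force: [-1.6, -0.9, 11.9]
opening: 0.473
grip_force: 10.9
```

Request:
carry_out(moves=[[[0,0,0],[0,0,0],39.3],[[0,0,0],[0,0,0],38.7],[[0,0,0],[0,0,0],38.7]])

```text
t: 17.42
ee_pos: [0.5081, 0.2241, 0.1414]
tool_rot: [0.0, 0.79, 0.613, 0.0]
ft_force: [-3.9, -1.9, 13.5]
opening: 0.456
grip_force: 26.1
```

```bash
python3 o.py
```

```text
[0.5081  0.22408 0.14137] F [-3.88 -1.9  13.51] M [-0.33   0.736 -0.108] grip 26.1 op 38.98 yaw -14.39 t 17.425
```

Converted, 1.5 mm / 600 = 0.0025, 1.2 mm / 600 = 0.002.

Request:
carry_out(moves=[[[-0.0007,-0.0003,0.0008],[0,0,0],38.7],[[-0.0008,-0.0003,0.002],[0,0,0],38.7],[[-0.0008,-0.0003,0.0025],[0,0,0],38.7],[[-0.0008,-0.0003,0.0025],[0,0,0],38.7]])

```text
t: 17.92
ee_pos: [0.5078, 0.2238, 0.1416]
tool_rot: [-0.0, 0.79, 0.613, 0.0]
ft_force: [4.2, 1.2, -4.6]
opening: 0.46
grip_force: 25.8
```

```bash
python3 o.py
```

```text
[0.50784 0.22379 0.14159] F [ 4.15  1.22 -4.56] M [ 0.328 -0.852 -0.164] grip 25.8 op 39.26 yaw -14.4 t 17.925
```

Converted, 4 mm / 600 = 0.0067, 0.25 mm / 600 = 0.0004.

Request:
carry_out(moves=[[[0.0004,0.0002,0.0008],[0,0,0],38.7],[[0.0004,0.0002,0.0025],[0,0,0],38.7],[[0.0004,0.0002,0.005],[0,0,0],38.7],[[0.0004,0.0002,0.0067],[0,0,0],38.7]])

```text
t: 18.42
ee_pos: [0.5077, 0.2236, 0.1458]
tool_rot: [0.0, 0.79, 0.613, -0.0]
ft_force: [3.3, 0.8, -6.2]
opening: 0.455
grip_force: 25.8
```

```bash
python3 o.py
```

```text
[0.5077  0.22355 0.14585] F [ 3.35  0.78 -6.15] M [ 0.061 -0.812 -0.081] grip 25.8 op 38.9 yaw -14.39 t 18.425
```

Converted, 4 mm / 600 = 0.0067, 2 mm / 600 = 0.0033.

Request:
carry_out(moves=[[[0.0005,0.0002,0.0008],[0,0,0],38.7],[[0.0007,0.0002,0.0033],[0,0,0],38.7],[[0.0007,0.0002,0.0067],[0,0,0],38.7]])

```text
t: 18.8
ee_pos: [0.5079, 0.2238, 0.1499]
tool_rot: [-0.0, 0.79, 0.613, -0.0]
ft_force: [1.7, -0.9, -4.9]
opening: 0.459
grip_force: 25.9
```

```bash
python3 o.py
```

```text
[0.50786 0.22375 0.14988] F [ 1.69 -0.94 -4.89] M [-0.053 -0.27  -0.027] grip 25.9 op 39.17 yaw -14.38 t 18.8
```

Converted, 50 mm / 600 = 0.0833, 30 mm / 600 = 0.05.

Request:
carry_out(moves=[[[0.0003,0,0.005],[0,0,0],38.7],[[0.0003,0,0.0133],[0,0,0],38.7],[[0.0003,0,0.0267],[0,0,0],38.7],[[0.0003,0,0.05],[0,0,0],38.7],[[0.0003,0,0.0833],[0,0,0],38.7]])

```text
t: 19.42
ee_pos: [0.5082, 0.2238, 0.2008]
tool_rot: [-0.0, 0.79, 0.613, -0.0]
ft_force: [0.1, 0.2, -4.7]
opening: 0.459
grip_force: 26.1
```

Converted, 30 mm / 600 = 0.05, 20 mm / 600 = 0.0333.

Request:
carry_out(moves=[[[0,0,0.0333],[0,0,0],38.7],[[0,0,0.05],[0,0,0],38.7],[[0,0,0.05],[0,0,0],38.7]])

```text
t: 19.8
ee_pos: [0.5087, 0.2241, 0.2307]
tool_rot: [0.0, 0.79, 0.613, 0.001]
ft_force: [0.4, -0.1, -4.7]
opening: 0.461
grip_force: 26.0
```

```bash
python3 o.py; python3 - <<'E'
from h import *
A=cam("scene");B=cam("top")
cv2.imwrite("pics/z5.png",np.hstack([cv2.resize(d["pixels"][100:300,180:380,::-1],(400,400)) for d in(A,B)]))
E
```

```text
[0.5087  0.22406 0.23068] F [ 0.39 -0.11 -4.75] M [-0.021 -0.029 -0.026] grip 26.0 op 39.36 yaw -14.4 t 19.8
```

View pics/z5.png

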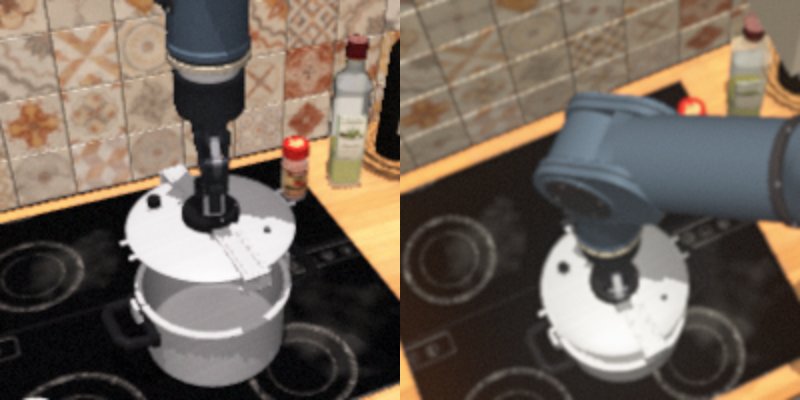

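The lid is clear of the pot and level, and the pot has not moved. I'll carry it over to the mat, about (0.458, -0.310).

Converted, -183 mm / 600 = -0.305, -140 mm / 600 = -0.2333.

Request:
carry_out(moves=[[[-0.0033,-0.0333,0.0083],[0,0,0],38.7],[[-0.0083,-0.0917,0.0133],[0,0,0],38.7],[[-0.015,-0.1617,0.0167],[0,0,0],38.7],[[-0.0217,-0.2333,0.0167],[0,0,0],38.7],[[-0.0283,-0.305,0.0167],[0,0,0],38.7]])

```text
t: 20.52
ee_pos: [0.4908, 0.0394, 0.2392]
tool_rot: [-0.0, 0.79, 0.613, -0.001]
ft_force: [0.1, -0.7, -4.3]
opening: 0.464
grip_force: 26.1
```

Converted, -215 mm / 600 = -0.3583, -172 mm / 600 = -0.2867.

Request:
carry_out(moves=[[[-0.0067,-0.0717,0],[0,0,0],38.7],[[-0.0133,-0.1433,0],[0,0,0],38.7],[[-0.02,-0.215,0],[0,0,0],38.7],[[-0.0267,-0.2867,0],[0,0,0],38.7],[[-0.0333,-0.3583,0],[0,0,0],38.7]])

```text
t: 21.15
ee_pos: [0.4708, -0.1754, 0.2392]
tool_rot: [-0.001, 0.79, 0.613, -0.0]
ft_force: [1.0, -0.2, -4.0]
opening: 0.46
grip_force: 26.1
```

Converted, -136 mm / 600 = -0.2267, -133 mm / 600 = -0.2217.

Request:
carry_out(moves=[[[-0.0067,-0.0667,0],[0,0,0],38.7],[[-0.0133,-0.1333,0],[0,0,0],38.7],[[-0.0183,-0.1917,0],[0,0,0],38.7],[[-0.0217,-0.2217,0],[0,0,0],38.7],[[-0.0217,-0.2267,0],[0,0,0],38.7]])

```text
t: 21.78
ee_pos: [0.458, -0.3106, 0.2391]
tool_rot: [-0.001, 0.791, 0.612, -0.0]
ft_force: [0.3, 1.4, -5.2]
opening: 0.459
grip_force: 26.0
```

```bash
python3 o.py
```

```text
[ 0.45795 -0.31056  0.23913] F [ 0.3   1.39 -5.24] M [ 0.17  -0.032 -0.011] grip 26.0 op 39.19 yaw -14.47 t 21.775
```

Converted, -165 mm / 600 = -0.275, -145 mm / 600 = -0.2417.

Request:
carry_out(moves=[[[0,0.0008,-0.0333],[0,0,0],38.7],[[0,0.0008,-0.1],[0,0,0],38.7],[[0,0.0008,-0.175],[0,0,0],38.7],[[0,0.0008,-0.2417],[0,0,0],38.7],[[0,0.0008,-0.275],[0,0,0],38.7]])

```text
t: 22.4
ee_pos: [0.4582, -0.307, 0.0729]
tool_rot: [-0.002, 0.789, 0.614, 0.0]
ft_force: [0.1, 0.5, -4.7]
opening: 0.458
grip_force: 26.2
```

Converted, -12.5 mm / 600 = -0.0208, -11 mm / 600 = -0.0183.

Request:
carry_out(moves=[[[0,0,-0.0083],[0,0,0],38.7],[[0,0,-0.015],[0,0,0],38.7],[[0,0,-0.0183],[0,0,0],38.7],[[0,0,-0.0208],[0,0,0],38.7]])

```text
t: 22.9
ee_pos: [0.4588, -0.3098, 0.063]
tool_rot: [0.001, 0.79, 0.613, 0.0]
ft_force: [-0.4, 0.5, -4.7]
opening: 0.461
grip_force: 26.2
```

```bash
python3 o.py; python3 - <<'E'
from h import *
A=cam("scene");B=cam("top")
cv2.imwrite("pics/z6.png",np.hstack([cv2.resize(A["pixels"][140:290,380:530,::-1],(400,400)),cv2.resize(B["pixels"][130:280,370:520,::-1],(400,400))]))
E
```

```text
[ 0.45883 -0.30981  0.06302] F [-0.39  0.47 -4.7 ] M [-0.004  0.014  0.048] grip 26.2 op 39.35 yaw -14.4 t 22.9
```

View pics/z6.png

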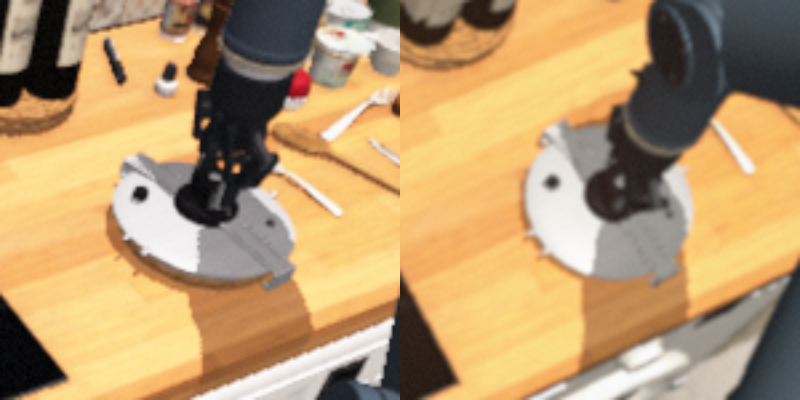

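The lid hangs level over the mat and covers it, with only a thin rim of mat showing at the front left in the scene view. I'll lower it slowly until the weight comes off.

Converted, -5 mm / 600 = -0.0083, -4 mm / 600 = -0.0067.

Request:
carry_out(moves=[[[0,0,-0.0025],[0,0,0],38.7],[[0,0,-0.005],[0,0,0],38.7],[[0,0,-0.0067],[0,0,0],38.7],[[0,0,-0.0083],[0,0,0],38.7],[[0,0,-0.0083],[0,0,0],38.7]])

```text
t: 23.62
ee_pos: [0.4584, -0.3096, 0.0573]
tool_rot: [-0.0, 0.79, 0.613, -0.0]
ft_force: [0.5, 0.7, -4.4]
opening: 0.459
grip_force: 26.2
```

Converted, -1.6 mm / 600 = -0.0027, -0.8 mm / 600 = -0.0013.

Request:
carry_out(moves=[[[0,0,-0.0013],[0,0,0],38.7],[[0,0,-0.0027],[0,0,0],38.7],[[0,0,-0.0027],[0,0,0],38.7]])

```text
t: 24.0
ee_pos: [0.4584, -0.3096, 0.0557]
tool_rot: [-0.0, 0.79, 0.613, -0.0]
ft_force: [-0.2, 0.5, -3.9]
opening: 0.457
grip_force: 26.2
```

Converted, -1.4 mm / 600 = -0.0023, -0.7 mm / 600 = -0.0012.

Request:
carry_out(moves=[[[0,0,-0.0012],[0,0,0],38.7],[[0,0,-0.0023],[0,0,0],38.7],[[0,0,-0.0023],[0,0,0],38.7]])

```text
t: 24.38
ee_pos: [0.4584, -0.3096, 0.0543]
tool_rot: [-0.0, 0.79, 0.613, -0.0]
ft_force: [0.0, 0.3, -4.9]
opening: 0.456
grip_force: 26.2
```

Converted, -1.2 mm / 600 = -0.002, -0.6 mm / 600 = -0.001.

Request:
carry_out(moves=[[[0,0,-0.001],[0,0,0],38.7],[[0,0,-0.002],[0,0,0],38.7],[[0,0,-0.002],[0,0,0],38.7]])

```text
t: 24.75
ee_pos: [0.4584, -0.3096, 0.0534]
tool_rot: [0.0, 0.79, 0.613, -0.0]
ft_force: [-2.3, 0.4, 0.8]
opening: 0.457
grip_force: 26.5
```

The weight is off and the lid is on the mat. I'll release it evenly and back away upward.

Converted, -0.7 mm / 600 = -0.0012, -0.4 mm / 600 = -0.0007.

Request:
carry_out(moves=[[[0,0,0],[0,0,0],40],[[0,0,-0.0007],[0,0,0],43],[[0,0,-0.0012],[0,0,0],47],[[0,0,-0.0012],[0,0,0],52],[[0,0,-0.0012],[0,0,0],60]])

```text
t: 25.38
ee_pos: [0.4587, -0.3097, 0.0526]
tool_rot: [0.0, 0.79, 0.613, 0.0]
ft_force: [0.3, -0.6, 0.0]
opening: 0.706
grip_force: 0.0
```

Converted, 90 mm / 600 = 0.15, 40 mm / 600 = 0.0667.

Request:
carry_out(moves=[[[0,0,0],[0,0,0],70],[[0,0,0],[0,0,0],72],[[0,0,0.0167],[0,0,0],72],[[0,0,0.0667],[0,0,0],72],[[0,0,0.15],[0,0,0],72]])

```text
t: 26.0
ee_pos: [0.4576, -0.3091, 0.1429]
tool_rot: [-0.001, 0.79, 0.613, -0.0]
ft_force: [0.0, -1.4, 0.4]
opening: 0.847
grip_force: 0.0
```

Converted, -220 mm / 600 = -0.3667, -160 mm / 600 = -0.2667.

Request:
carry_out(moves=[[[0,-0.0667,0.0667],[0,0,0],72],[[-0.0667,-0.1667,0.1],[0,0,0],72],[[-0.1333,-0.2667,0.1],[0,0,0],72],[[-0.2,-0.3667,0.1],[0,0,0],72],[[-0.2,-0.3667,0.1],[0,0,0],72]])

```text
t: 26.62
ee_pos: [0.335, -0.5328, 0.2031]
tool_rot: [0.0, 0.791, 0.611, -0.001]
ft_force: [0.2, 0.6, -0.6]
opening: 0.837
grip_force: 0.0
```

```bash
python3 o.py; python3 - <<'E'
from h import *
A=cam("scene");B=cam("top")
for n,d in(("scene",A),("top",B)):
    r=cut_out(n,"lid")[0];c=max(cv2.findContours(r["pixels"].astype(np.uint8),0,1)[0],key=len)
    w=np.array([plane(d,p[0],.024)[:2]*1000 for p in c],np.float32);print("lid",r["confidence"],cv2.fitEllipse(w))
cv2.imwrite("pics/z7.png",np.vstack([np.hstack([cv2.resize(d["pixels"][:,:,::-1],(400,250)) for d in(A,B)]),np.hstack([cv2.resize(A["pixels"][170:270,400:514,::-1],(400,350)),cv2.resize(B["pixels"][155:255,390:504,::-1],(400,350))])]))
E
```

```text
[ 0.33496 -0.53283  0.20309] F [ 0.19  0.55 -0.65] M [ 0.056 -0.031 -0.002] grip 0.0 op 71.48 yaw -14.65 t 26.625
lid 0.84 ((457.15716552734375, -306.7025146484375), (199.05282592773438, 215.91683959960938), 101.40929412841797)
lid 0.88 ((457.151611328125, -303.8676452636719), (195.3605194091797, 209.87252807617188), 95.55238342285156)
```

View pics/z7.png

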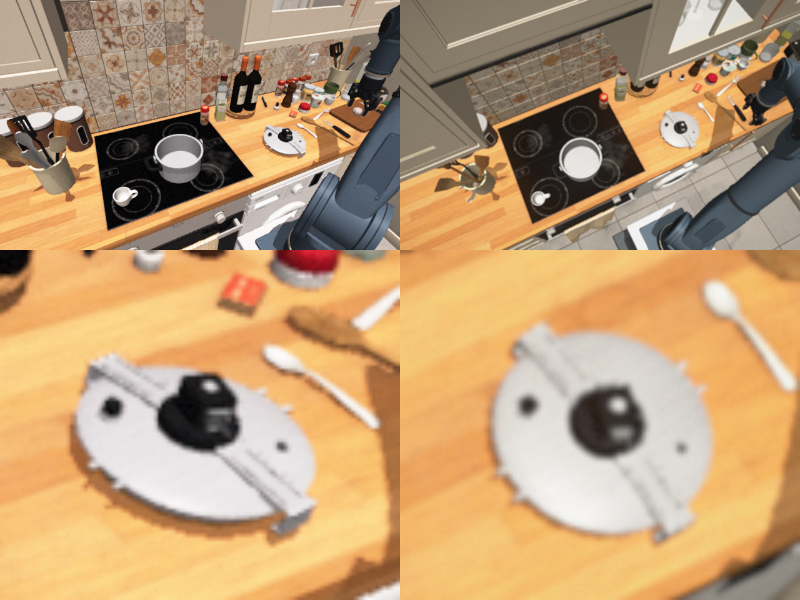

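The lid sits level on the mat at about (195,440) in the lower-left crop, with the knob in the open position. The pot and the other items are where they were.

```bash
python3 -c "
from rig import job_done;print(job_done())"
```

```text
the job is handed in; nothing more can be done
None
```

I opened the cooker (knob stop felt at about 1.24 rad, where the tabs sprang out), set the lid right way up within a few mm of the mat's centre, and handed the job in at about 27 s; no verdict was returned.

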